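Set the relay test set to its third coil-voltage step and test the relay

TASK

Set the relay test set to its third voltage step and test the relay that stands in its socket: with the closed fingertips gently push the selector lever along its slot to the third click counted from its stop (it may have been left at the stop or one click up), without ever running past that click, and leave it sitting in that notch; then press the round test key right down and let it spring back up. Never press the key on any other step, which would give the coil the wrong voltage. Only touch and push: do not pinch or force the lever, and leave the relay and the things round the set where they are.

Things in the scene. Friction and masses are not known exactly. Their poses are not given: they have to be found in the camera images.
- tester: relay test set, fixed: grey case, black end cheeks, 146 x 226 x 60 mm high. Origin: centre of its underside, on the desk; x from front (robot side) to back, y to its left, z up. In its frame (mm): selector slot along y at x = -35, lever at y = 78 when at its stop; key at x = -35, y = -52; relay socket at x = 41, y = -55; read-out and binding posts 21 high over the plate at x 20 to 62, y 5 to 100
- selector (a joint): lever travel (m): 0 at its stop, the left (+y) end, growing to the right (-y of the set). Notches (mm) at 0 (stop, off), 14, 28, 42, 56, 70 = clicks 1 to 5. Leaving a notch takes 5 to 9 N, fading to none at the crest 7 mm on; just past it the lever snaps ahead of the finger into the next notch and the force is gone. Poised within 1 mm of a crest it may stay. Starts at 0 or 14 mm
- handle_mid (a point): centre of the lever's black plastic paddle, 28 mm above the top plate (88 mm above the desk); moves with the lever. Paddle: 24 mm across the slot (x), 10 mm along it (y), 24 mm high (16 to 40 mm above the plate); push its broad left or right face. Nothing else at the front of the set, but the key, rises over 7 mm above the plate. Axes as the test set's
- rail_mid (a point): middle of the top edge of the notched steel detent rail, a bar 8 mm above the top plate just behind the slot (x = -16 to 6, y = -11 to 97 in the set's frame); fixed to the set. Steel stop blocks 7 mm high stand at both ends of the slot
- stop_mark (a point): small engraved ring on the top plate, 21 mm in front of the slot line, level with the lever at its stop. Five engraved strokes, longer with each step, follow to the right, 14 mm apart; a steel pointer on the lever shows the step
- test_key (a joint): travel of the round test key (m): 0 when up, 0.006 when fully down; spring key, about 1 N to start and 4 N to bottom
- test_key_top (a point): centre of the top of the round grey test key (24 mm across, in a 40 mm round black collar), 22 mm above the top plate (82 mm above the desk) when up, 10 mm above its collar; moves with the key
- relay_b: the relay under test, a white plug-in relay block 62 x 22 x 75 mm standing loose in the black socket at the back right of the test set with its long side along the set's y; origin: centre of its underside, 63 mm above the desk; top 138 mm above the desk. Leave it seated
- relay_a: bystander: white relay block 62 x 22 x 75 mm standing on the desk to the right of the set; origin under its centre
- relay_c: bystander: white relay block 62 x 30 x 70 mm standing on the desk to the right of the set, nearer the robot than the other; origin under its centre
- parts_carton: bystander: small white carton 60 x 45 x 26 mm on the desk to the right of the set; origin under its centre
- driver_amber: bystander: screwdriver with amber handle, 180 x 23 x 23 mm, lying in front of the set; origin under its centre
- marker_red: bystander: marker pen 130 x 17 x 17 mm lying to the left of the set; origin under its centre
- tape_yellow: bystander: roll of yellow tape, 60 mm across, 18 mm high, lying flat to the left of the set; origin under its centre

How it is judged (in metres and radians):
On the way, in this order (a step that is already met when the one before it is completed fails the run):
1. the selector lever sits in the notch of the third click (42 mm from its stop, within 3 mm), not moving, the key still up (value of joint selector between 0.039 and 0.045 m and velocity of joint selector between -0.01 and 0.01 m/s and value of joint test_key below 0.002 m), for 0.3 s.
2. the test key is pressed right down (at least 5 of its 6 mm) by the fingers with the lever still in the third notch (value of joint selector between 0.039 and 0.045 m and value of joint test_key above 0.005 m and contact force between the fingers and test_key above 1 N), for 0.1 s.
At the end, for the whole second after the job is handed in: The lever rests in the third notch (42 mm from its stop, within 3 mm), the test key is up again (within 1 mm) after having been pressed at least 5 of its 6 mm, the relay still stands in its socket (within 10 mm, upright) and the bystanders lie where they were (within 20 mm) (value of joint selector between 0.039 and 0.045 m and value of joint test_key below 0.001 m and z of relay_b in the frame of tester below 0.068 m and angle between relay_b's own z axis and vertical below 0.15 rad and distance of relay_b from where it was at the start of the episode below 0.01 m and distance of each of relay_a, relay_c, parts_carton, driver_amber, marker_red, tape_yellow from where it was at the start of the episode below 0.02 m); the robot touches nothing.
It fails at once if the lever runs past the third click (more than 6 mm beyond its notch) (value of joint selector above 0.048 m).
It fails at once if the test key is pressed more than 3 mm while the lever is not in the third notch (value of joint test_key above 0.003 m and not (value of joint selector between 0.038 and 0.046 m)).
It fails at once if the lever is pinched or forced: more than 18 N between the fingers and the lever (contact force between the fingers and selector above 18 N).
It fails at once if the relay under test is lifted out of its socket, shifted more than 10 mm or tipped (z of relay_b in the frame of tester above 0.071 m or distance of relay_b from where it was at the start of the episode above 0.01 m or angle between relay_b's own z axis and vertical above 0.2 rad).
It fails at once if a thing beside the test set is pushed, lifted or carried more than 20 mm (distance of any of relay_a, relay_c, parts_carton, driver_amber, marker_red, tape_yellow from where it was at the start of the episode above 0.02 m).
It also fails if it takes over 61 s, if anything falls off the work surface, if the arm or the gripper's body presses on something with over 40 N, if the wrist force passes 120 N, or if a joint passes its speed limit or range.

ROBOT

A 7-joint arm with a two-finger parallel gripper is mounted at the origin on a cart in front of the work surface, level with it; the furniture and walls round the work are solid. World frame = base frame: x ahead of the robot, y to its left, z up, the work surface at z = 0. Lengths are in mm, angles in rad, forces in N, time in s.
With the tool pointing down it reaches from about 425 to 950 mm from the base axis. Payload 16.7 kg.
Tool frame: the origin (TCP) lies on the centre line of the jaws, within the pads' length; the fingertips stand 11 mm ahead of it and the grasp point (between the pads) lies 8 mm behind it; z points along the fingers, y is the line along which they close (so a half turn about z gives the same grasp; the last joint's range is limited). The gripper opens to 94 mm and grips with 3 to 60 N. Pads are 16 mm wide; open, the fingers measure 119 mm over their backs; the gripper's body (75 mm by 177 mm) begins 78 mm behind the grasp point.
Start: joints at [-1.421, 0.426, 0.074, 1.606, -0.034, 1.111, -0.067], TCP at [198.707, 645.051, 216.467] pointing down, gripper open.
Joint ranges: [-2.85, 2.85], [-0.5, 2.14], [-1.23, 1.37], [0.21, 2.46], [-1.02, 4.16], [0.16, 2.05], [-2.73, 2.73]. Speed limits (rad/s): [1.89, 1.89, 2.39, 2.39, 3.01, 3.01, 3.01].

INTERFACE

Orientations are given as a 3x3 rotation matrix whose columns are the frame's x, y, z axes.
In Python, from cell import robot gives the robot as it stands.
- The arm moves only by the tool apply_moves, never from a script. Its argument "increments" is a list of rows, each a list of 3 entries, a list of its own where there are three numbers: the shift along the tool's x, y, z in cm, then the turn about the tool's z in rad, then the closure, from -1 (fully open) to 1 (shut), so that 0 is half open. In form: [[[x, y, z], spin, grip], ...]. A call has 1 to 12 rows; each row is the pose to reach, as a shift and turn from the pose commanded when the call began, along the tool's axes at that moment; what a row does not reach only later rows make up. A row lasts 1/10 s, in which the tool goes at most 50 mm and 8.59 degrees, less where a joint would pass 70% of its speed; a pose out of reach is approached as far as the arm can. A call with a gripper value outside its range is refused whole. The fingers move at their own pace and stop on an object; the grip force is fixed at half the most. Time passes only in rows, so rows that repeat a pose let the fingers close. It gives the time, the measured TCP pose, the force, the opening and the grip force at its end, in the units of the state.
- robot.sense(): the state, without advancing time (a new reading comes with each control period).
- robot.snapshot(name): name is "scene" or "top" or "wrist"; returns the picture (400x640x3 uint8, red, green, blue); there is no depth.
- robot.get_calibration(name): a dict with "fx", "fy", "cx", "cy" (pixels), "R" (3x3) and "t" (3): a world point X has camera coordinates R X + t; the wrist camera has in their place "hand_eye" (4x4, takes a point from camera to tool coordinates, whose origin is the TCP and whose axes are the flange's). Camera axes: x right, y down, z forward; pixel columns grow to the right and rows downward; lengths in mm; the calibration is good to about 2 mm. The wrist camera is an equidistant fisheye: a pixel r from the principal point sees the ray r / f radians off the axis. A picture is of the moment at which its call begins: read the wrist's pose just before it. get_calibration takes no time and is no camera call.
- robot.sign_off(): hands the job in; it is judged then, once.
The state is a dict: "time_s": time; "q": joint angles; "joint_vel": joint speeds; "joint_torque": joint torques, N m; "eef_pos": TCP position; "tool_rot": TCP orientation; "force": force on the tool from outside, world axes, zero at the start; "torque": the same for the moment, N m; "finger_gap": finger opening in mm; "grasp_force": force on a finger pad.
Only numpy, scipy, OpenCV 4.12 (cv2) and the standard library are available. Lean on these libraries where they do the work, as an engineer would, in place of code of your own. Each camera call takes 0.05 s, during which the arm holds its last target. There are 200 camera calls.

## Working session

There is one attempt and no reset: what is moved stays moved. The work goes in short steps, Python scripts to look and compute and a tool call to move; the robot and the scene stay as the last step left them, time stands still between calls to the robot, and variables do not carry over. Pictures are saved under pics/ and viewed, at most 10 in all, crops included, and the job is handed in when it is done.

Besides the shell and the picture viewer there is one more tool, called as name(argument=value, ...) on one line, values as JSON. apply_moves: Moves the arm, as the interface text tells. Its arguments: {"type":"object","properties":{"increments":{"type":"array","items":{"type":"array"}}},"required":["increments"]}

```bash
mkdir -p pics; cat > h.py <<'E'
import numpy as np,cv2
from cell import robot
def snap(n,f):
    im=robot.snapshot(n); cv2.imwrite('pics/'+f,im[:,:,::-1]); return im
def proj(n,X):
    c=robot.get_calibration(n); p=np.asarray(c['R'])@np.asarray(X,float)+np.ravel(c['t'])
    return c['fx']*p[0]/p[2]+c['cx'],c['fy']*p[1]/p[2]+c['cy']
def back(n,uv,z):
    c=robot.get_calibration(n); R=np.asarray(c['R']);t=np.ravel(c['t'])
    d=R.T@[(uv[0]-c['cx'])/c['fx'],(uv[1]-c['cy'])/c['fy'],1]; o=-R.T@t
    return o+d*(z-o[2])/d[2]
E
python3 - <<'E'
from h import *
snap('top','top.png');snap('scene','scene.png')
s=robot.sense();print(s['time_s'],s['eef_pos'],s['tool_rot'],s['force'],s['finger_gap'])
for n in('top','scene'):
    c=robot.get_calibration(n);R=np.asarray(c['R']);print(n,c['fx'],-R.T@np.ravel(c['t']),R.round(2).tolist())
E
```

```text
0.1 [198.6334477  644.74986061 215.88836974] [[-9.55679668e-01  2.94408430e-01 -2.20836412e-04]
 [ 2.94408498e-01  9.55679108e-01 -1.03901926e-03]
 [-9.48472834e-05 -1.05798570e-03 -9.99999436e-01]] [-0.37099772 -0.401309   -0.16055687] 93.73981285566255
top 501.95321442371966 [ 324.5666419  -344.60422218  928.50506833] [[0.03, -1.0, -0.02], [-0.98, -0.02, -0.18], [0.18, 0.02, -0.98]]
scene 401.64818053493354 [ -61.05559688 -642.2229361   658.77455186] [[0.49, -0.87, 0.01], [-0.6, -0.34, -0.73], [0.64, 0.35, -0.69]]
```

View pics/top.png

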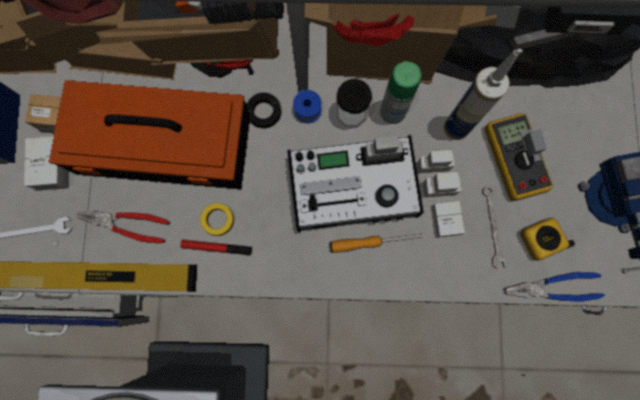

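View pics/scene.png

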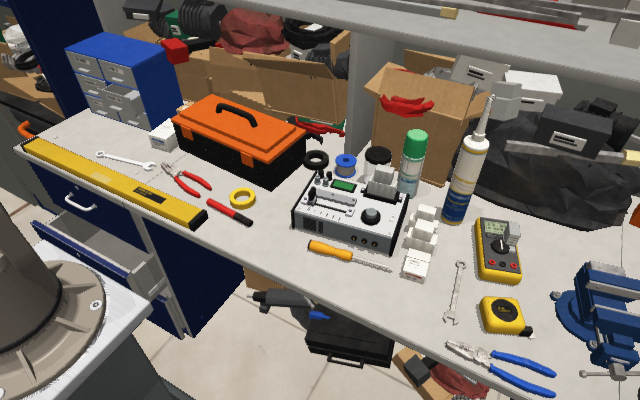

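The top view shows the set with its lever near (312,203), the key near (387,195), and the relay at (385,150). The lever is towards the left end. I'll enlarge both views.

```bash
python3 - <<'E'
from h import *
a=cv2.imread('pics/top.png')[125:240,280:430];b=cv2.imread('pics/scene.png')[160:265,285:420]
a=cv2.resize(a,(750,575),interpolation=cv2.INTER_CUBIC);b=cv2.resize(b,(675,525),interpolation=cv2.INTER_CUBIC)
cv2.imwrite('pics/a.png',a);cv2.imwrite('pics/b.png',b)
E
```

```text
(no output)
```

View pics/a.png

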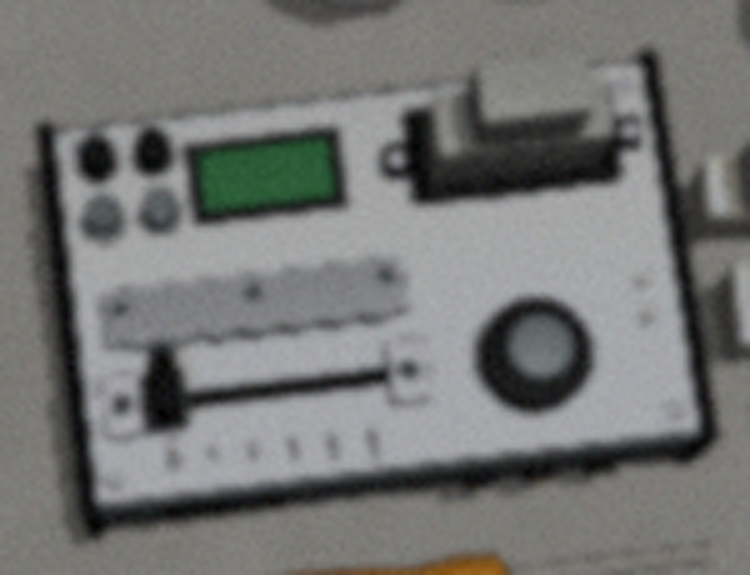

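```bash
python3 - <<'E'
from h import *
from scipy.optimize import least_squares
O=[((174,461),(-56,78,60)),((373,443),(-56,8,60)),((540,348),(-35,-52,82)),((535,353),(-35,-52,72)),((253,291),(-5,43,68)),((47,128),(73,113,60)),((648,58),(73,-113,60))]
def W(p,X):
    c,s=np.cos(p[2]),np.sin(p[2]);return np.array([p[0]+c*X[0]-s*X[1],p[1]+s*X[0]+c*X[1],X[2]])
px=lambda u:(280+(u[0]+.5)/5-.5,125+(u[1]+.5)/5-.5)
f=lambda p:np.ravel([np.subtract(proj('top',W(p,X)),px(u))*1.8 for u,X in O])
x0=back('top',(355,183),60)
r=least_squares(f,[x0[0],x0[1],0],loss='soft_l1');p=r.x;print(p,f(p).reshape(-1,2).round(1).tolist())
for l in(0,14):
    for z in(76,88,100):
        u=proj('top',W(p,(-35,78-l,z)));v=proj('scene',W(p,(-35,78-l,z)));print(l,z,[(u[0]-280)*5,(u[1]-125)*5],[(v[0]-285)*5,(v[1]-160)*5])
v=proj('scene',W(p,(-35,-52,82)));print('key',[(v[0]-285)*5,(v[1]-160)*5])
for X in((-35,78,88),(-35,-52,82)):print(W(p,X))
E
```

```text
[ 5.22671488e+02 -3.93424329e+02  1.46633500e-01] [[-0.4, 1.3], [-0.6, -1.0], [0.1, 0.2], [0.6, 0.4], [0.3, 5.5], [-5.1, -1.5], [3.1, -3.7]]
0 76 [np.float64(162.608925931263), np.float64(395.92445417914604)] [np.float64(129.6096034947641), np.float64(189.2051815363918)]
0 88 [np.float64(161.81422912297847), np.float64(389.7151838361832)] [np.float64(129.31284009261987), np.float64(168.37548881928114)]
0 100 [np.float64(160.99727464161845), np.float64(383.3320057740849)] [np.float64(129.01024651817778), np.float64(147.13657887198252)]
14 76 [np.float64(202.86406708375637), np.float64(390.96968029305174)] [np.float64(160.26047397985025), np.float64(197.35588648809326)]
14 88 [np.float64(202.62533840847027), np.float64(384.69265085151153)] [np.float64(160.26186903375333), np.float64(176.51838510016816)]
14 100 [np.float64(202.37992420124812), np.float64(378.2398348994302)] [np.float64(160.26329161085812), np.float64(155.26977791309406)]
key [np.float64(425.7071662007016), np.float64(257.2037080029445)]
[ 476.6506184  -321.37518185   88.        ]
[ 495.64473562 -449.98009432   82.        ]
```

View pics/b.png

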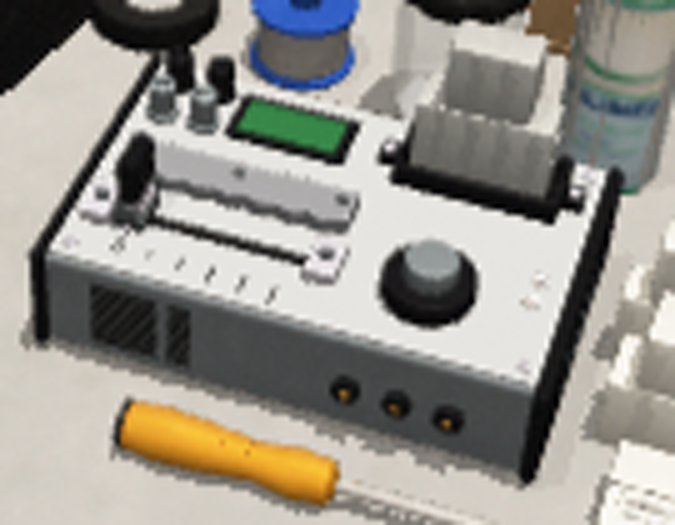

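The pose fit gives set yaw 0.147 rad. The lever matches travel 0 (its stop) in both views: predicted 162 against 163 in the top view, and the same offset as the key in the scene view. I'll travel over with the fingers closed and tool x along the slot.

apply_moves(increments=[[[-3,-3,-0.4],0.09,1],[[-6,-5.9,-0.8],0.19,1],[[-9,-8.9,-1.2],0.28,1],[[-12,-11.8,-1.6],0.38,1],[[-15,-14.8,-2],0.47,1],[[-18,-17.7,-2.4],0.56,1],[[-21,-20.7,-2.8],0.66,1],[[-24,-23.6,-3.2],0.75,1],[[-27,-26.6,-3.6],0.84,1],[[-30,-29.5,-4],0.94,1],[[-33,-32.5,-4.4],1.03,1],[[-36,-35.4,-4.4],1.125,1]])

```text
time_s: 1.3
eef_pos: [439.1, 199.1, 260.9]
tool_rot: [[-0.143, 0.99, 0.0], [0.99, 0.143, 0.001], [0.001, 0.0, -1.0]]
force: [-0.2, 0.8, -0.7]
finger_gap: 2.2
grasp_force: 0.0
```

```bash
cat > rel.py <<'E'
import sys
from h import *
s=robot.sense();R=np.asarray(s['tool_rot']);t=np.array(eval(sys.argv[1]),float)
print(s['time_s'],np.round(s['eef_pos'],1),R.round(3).tolist(),np.round(s['q'],2),'cm:',(R.T@(t-s['eef_pos'])/10).round(2))
E
python3 rel.py 465,-250,260
```

```text
1.3 [439.1 199.1 260.9] [[-0.143, 0.99, 0.0], [0.99, 0.143, 0.001], [0.001, 0.0, -1.0]] [-1.02  0.05  0.49  1.99 -0.03  1.1  -0.38] cm: [-44.82  -3.84   0.06]
```

apply_moves(increments=[[[-3.5,-0.3,0],0,1],[[-8,-0.7,0],0,1],[[-12.5,-1.1,0],0,1],[[-17,-1.5,0],0,1],[[-21.5,-1.9,0],0,1],[[-26,-2.3,0],0,1],[[-30.5,-2.7,0],0,1],[[-35,-3,0],0,1],[[-39,-3.4,0],0,1],[[-42.5,-3.7,0],0,1],[[-44.8,-3.8,0],0,1],[[-44.8,-3.8,0],0,1]])

```text
time_s: 2.5
eef_pos: [465.9, -251.0, 260.4]
tool_rot: [[-0.143, 0.99, -0.001], [0.99, 0.143, -0.002], [-0.002, -0.001, -1.0]]
force: [-0.8, 0.7, -0.1]
finger_gap: -0.1
grasp_force: 0.0
```

```bash
python3 - <<'E'
from h import *
s=robot.sense();im=snap('wrist','w1.png')
c=robot.get_calibration('wrist');print(c['fx'],c['cx'],c['cy'],np.round(c['hand_eye'],3).tolist(),s['eef_pos'],np.round(s['q'],2))
E
```

```text
309.70691628693146 324.103569095568 199.20456874939762 [[-0.0, -0.963, -0.268, 77.194], [1.0, 0.0, -0.001, 0.227], [0.001, -0.268, 0.963, -167.819], [0.0, 0.0, 0.0, 1.0]] [ 465.89657657 -251.03005292  260.3531037 ] [-0.44  0.2   0.95  1.92 -0.18  1.11  0.72]
```

View pics/w1.png

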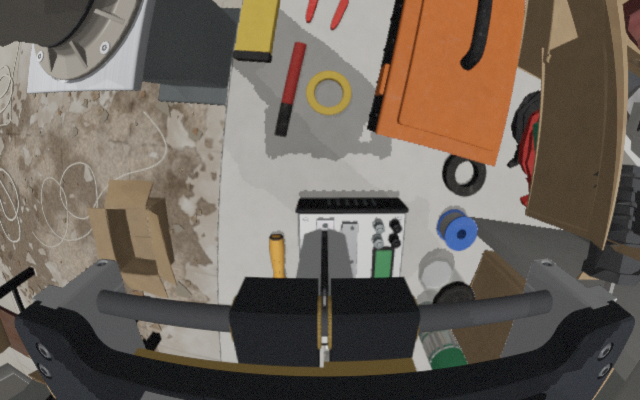

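The wrist view shows the set's left cheek at (350,205), with the fingers hiding the lever. I'll shift right so the camera looks down on the lever and strokes.

apply_moves(increments=[[[-4,0,0],0,1],[[-8,0,0],0,1],[[-12,0,0],0,1],[[-12,0,0],0,1],[[-12,0,0],0,1]])

```text
time_s: 3.05
eef_pos: [483.8, -366.5, 260.0]
tool_rot: [[-0.145, 0.989, -0.001], [0.989, 0.145, 0.0], [0.0, -0.001, -1.0]]
force: [0.1, -0.1, 0.1]
finger_gap: 0.2
grasp_force: 0.0
```

```bash
python3 - <<'E'
from h import *
s=robot.sense();im=snap('wrist','w2.png');print(s['eef_pos'],np.asarray(s['tool_rot']).tolist())
a=im[90:290,200:460,::-1];cv2.imwrite('pics/w2c.png',cv2.resize(a,(780,600),interpolation=cv2.INTER_CUBIC))
E
```

```text
[ 483.77835394 -366.52118745  260.00385119] [[-0.1453074352758039, 0.9893858724927153, -0.0011595539646136416], [0.9893864485258771, 0.1453078562633583, 0.00028702177514261897], [0.00045246759024352817, -0.0011055405809089292, -0.9999992865262975]]
```

View pics/w2c.png

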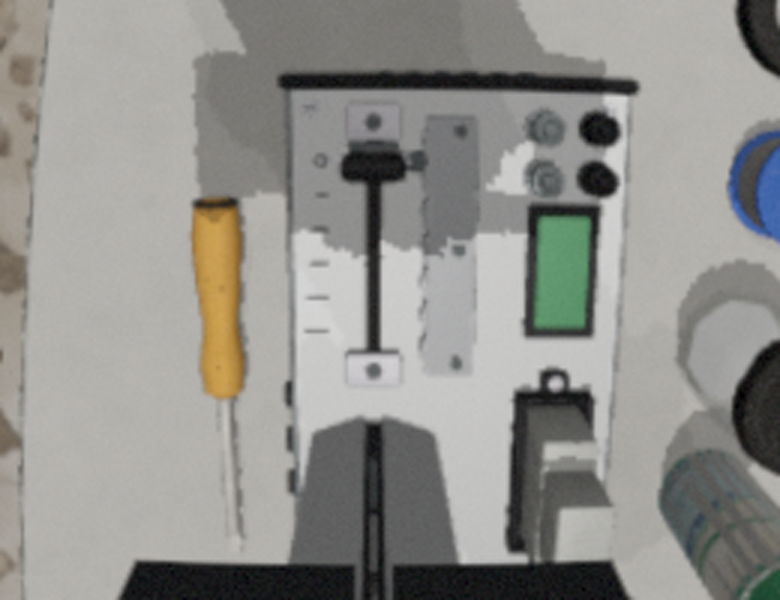

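The lever is level with the ring (320,160), so it is at its stop. The strokes step down to (317,331). I'll refit the pose from this nearer view.

```bash
python3 - <<'E'
from h import *
from scipy.optimize import least_squares
c=robot.get_calibration('wrist');H=np.asarray(c['hand_eye'])
Rt=np.array([[-.14531,.98939,-.00116],[.98939,.14531,.0003],[.00045,-.0011,-1]]);t=np.array([483.78,-366.52,260.0])
T=np.eye(4);T[:3,:3]=Rt;T[:3,3]=t;C=np.linalg.inv(T@H)
def pj(X):
    q=C[:3,:3]@X+C[:3,3];r=np.hypot(q[0],q[1]);th=np.arctan2(r,q[2]);return np.array([c['cx']+c['fx']*th*q[0]/r,c['cy']+c['fy']*th*q[1]/r])
def W(p,X):
    k,s=np.cos(p[2]),np.sin(p[2]);return np.array([p[0]+k*X[0]-s*X[1],p[1]+s*X[0]+k*X[1],X[2]])
O=[((320,160),(-56,78,60)),((317,331),(-56,8,60)),((319,229),(-56,50,60)),((458,250),(-5,43,68)),((374,350),(-35,0,60)),((283,82),(-73,113,60)),((637,88),(73,113,60))]
px=lambda u:(200+(u[0]+.5)/3-.5,90+(u[1]+.5)/3-.5)
f=lambda p:np.ravel([(pj(W(p,X))-px(u))*[1,1 if X!=(-35,0,60) else 0] *1 for u,X in O])
p=least_squares(f,[522,-393,.147],loss='soft_l1').x;print(p,f(p).reshape(-1,2).round(1).tolist())
L=W(p,(-35,78,88));print('lever',L,'px',(pj(W(p,(-35,78,100)))-[200,90])*3,'key',W(p,(-35,-52,82)))
for n,X in(('start',(-35,78+22,88)),('contact',(-35,91,88))):
    w=W(p,X);print(n,w,(Rt.T@(w-t)/10).round(2))
E
```

```text
[ 5.22278074e+02 -3.96452126e+02  1.27291263e-01] [[0.4, 0.3], [1.1, 0.1], [0.6, 0.5], [-3.1, 1.2], [-1.1, 0.0], [-1.3, -3.1], [2.5, -0.8]]
lever [ 477.65931704 -323.52636586   88.        ] px [373.28906416 171.03988507] key [ 494.1625297  -452.47458792   82.        ]
start [ 474.86646567 -301.70435906   88.        ] [ 6.53  0.08 17.2 ]
contact [ 476.00899577 -310.63154366   88.        ] [ 5.63  0.06 17.2 ]
```

apply_moves(increments=[[[3.5,0,0],0,1],[[7.2,0.1,0],0,1],[[7.2,0.1,3],0,1],[[7.2,0.1,7],0,1],[[7.2,0.1,11],0,1],[[7.2,0.1,14.5],0,1],[[7.2,0.1,16.5],0,1],[[7.2,0.1,16.9],0,1],[[7.2,0.1,16.9],0,1],[[7.2,0.1,16.9],0,1]])

```text
time_s: 4.1
eef_pos: [475.4, -295.0, 92.8]
tool_rot: [[-0.147, 0.989, 0.002], [0.989, 0.147, -0.0], [-0.0, 0.002, -1.0]]
force: [-0.6, -0.7, 0.7]
finger_gap: 0.5
grasp_force: 0.0
```

apply_moves(increments=[[[-0.2,0,0],0,1],[[-0.4,0,0],0,1],[[-0.6,0,0],0,1],[[-0.8,0,0],0,1],[[-1.0,0,0],0,1],[[-1.0,0,0],0,1],[[-1.0,0,0],0,1]])

```text
time_s: 4.8
eef_pos: [475.9, -305.3, 91.4]
tool_rot: [[-0.146, 0.989, -0.0], [0.989, 0.146, -0.0], [-0.0, -0.0, -1.0]]
force: [0.1, -0.1, -0.1]
finger_gap: 0.3
grasp_force: 0.0
```

apply_moves(increments=[[[-0.1,0,0],0,1],[[-0.2,0,0],0,1],[[-0.3,0,0],0,1],[[-0.3,0,0],0,1],[[-0.3,0,0],0,1]])

```text
time_s: 5.3
eef_pos: [476.4, -308.0, 91.5]
tool_rot: [[-0.146, 0.989, -0.0], [0.989, 0.146, 0.0], [0.0, -0.0, -1.0]]
force: [-1.1, 3.3, 1.8]
finger_gap: 0.2
grasp_force: 1.5
```

apply_moves(increments=[[[-0.1,0,0],0,1],[[-0.2,0,0],0,1],[[-0.2,0,0],0,1],[[-0.2,0,0],0,1]])

```text
time_s: 5.7
eef_pos: [476.7, -309.9, 91.4]
tool_rot: [[-0.147, 0.989, -0.0], [0.989, 0.147, 0.0], [0.0, -0.0, -1.0]]
force: [-0.9, 4.7, 3.1]
finger_gap: 0.2
grasp_force: 2.3
```

apply_moves(increments=[[[-0.1,0,0],0,1],[[-0.2,0,0],0,1],[[-0.2,0,0],0,1]])

```text
time_s: 6.0
eef_pos: [477.0, -312.4, 91.5]
tool_rot: [[-0.146, 0.989, 0.0], [0.989, 0.146, -0.0], [-0.0, -0.0, -1.0]]
force: [-1.0, 1.6, -0.1]
finger_gap: 0.6
grasp_force: 1.2
```

apply_moves(increments=[[[-0.1,0,0],0,1],[[-0.15,0,0],0,1],[[-0.15,0,0],0,1]])

```text
time_s: 6.3
eef_pos: [477.3, -314.0, 91.5]
tool_rot: [[-0.146, 0.989, 0.0], [0.989, 0.146, -0.0], [-0.001, 0.0, -1.0]]
force: [0.1, 1.1, -0.0]
finger_gap: 0.5
grasp_force: 0.5
```

apply_moves(increments=[[[-0.1,0,0],0,1],[[-0.15,0,0],0,1],[[-0.15,0,0],0,1]])

```text
time_s: 6.6
eef_pos: [477.5, -315.5, 91.6]
tool_rot: [[-0.146, 0.989, 0.0], [0.989, 0.146, -0.0], [-0.0, 0.0, -1.0]]
force: [-0.0, -0.7, 0.5]
finger_gap: 0.1
grasp_force: 0.0
```

The force faded and then vanished at y≈-315, so click 1 is done. The next contact should be near y≈-321.

apply_moves(increments=[[[-0.15,0,0],0,1],[[-0.3,0,0],0,1],[[-0.45,0,0],0,1],[[-0.45,0,0],0,1],[[-0.45,0,0],0,1]])

```text
time_s: 7.1
eef_pos: [478.1, -319.6, 91.5]
tool_rot: [[-0.146, 0.989, -0.0], [0.989, 0.146, -0.0], [-0.0, -0.0, -1.0]]
force: [-1.2, 0.4, 0.2]
finger_gap: 0.4
grasp_force: 0.0
```

apply_moves(increments=[[[-0.1,0,0],0,1],[[-0.2,0,0],0,1],[[-0.2,0,0],0,1],[[-0.2,0,0],0,1]])

```text
time_s: 7.5
eef_pos: [478.5, -321.5, 91.5]
tool_rot: [[-0.146, 0.989, -0.0], [0.989, 0.146, 0.0], [0.0, -0.0, -1.0]]
force: [-0.4, 0.4, 0.5]
finger_gap: 0.6
grasp_force: 0.7
```

apply_moves(increments=[[[-0.1,0,0],0,1],[[-0.2,0,0],0,1],[[-0.2,0,0],0,1]])

```text
time_s: 7.8
eef_pos: [478.7, -323.1, 91.5]
tool_rot: [[-0.147, 0.989, -0.0], [0.989, 0.147, 0.001], [0.001, -0.0, -1.0]]
force: [-1.5, 4.7, 3.5]
finger_gap: 0.6
grasp_force: 2.4
```

apply_moves(increments=[[[-0.1,0,0],0,1],[[-0.2,0,0],0,1],[[-0.2,0,0],0,1]])

```text
time_s: 8.1
eef_pos: [479.0, -325.5, 91.4]
tool_rot: [[-0.146, 0.989, -0.0], [0.989, 0.146, 0.0], [0.0, -0.0, -1.0]]
force: [0.2, 3.6, 1.6]
finger_gap: 0.2
grasp_force: 1.7
```

apply_moves(increments=[[[-0.1,0,0],0,1],[[-0.15,0,0],0,1],[[-0.15,0,0],0,1]])

```text
time_s: 8.4
eef_pos: [479.2, -327.2, 91.5]
tool_rot: [[-0.146, 0.989, 0.0], [0.989, 0.146, -0.0], [-0.0, -0.0, -1.0]]
force: [1.1, 2.6, -0.3]
finger_gap: 0.5
grasp_force: 0.8
```

apply_moves(increments=[[[-0.1,0,0],0,1],[[-0.2,0,0],0,1],[[-0.2,0,0],0,1],[[-0.2,0,0],0,1]])

```text
time_s: 8.8
eef_pos: [479.4, -329.3, 91.6]
tool_rot: [[-0.146, 0.989, 0.0], [0.989, 0.146, -0.0], [-0.0, -0.0, -1.0]]
force: [0.2, -0.5, 0.2]
finger_gap: 0.5
grasp_force: 0.0
```

apply_moves(increments=[[[-0.15,0,0],0,1],[[-0.3,0,0],0,1],[[-0.4,0,0],0,1],[[-0.4,0,0],0,1],[[-0.4,0,0],0,1]])

```text
time_s: 9.3
eef_pos: [480.1, -333.0, 91.5]
tool_rot: [[-0.146, 0.989, -0.0], [0.989, 0.146, -0.0], [-0.0, -0.0, -1.0]]
force: [0.6, -0.5, -0.5]
finger_gap: 0.5
grasp_force: 0.0
```

apply_moves(increments=[[[-0.1,0,0],0,1],[[-0.2,0,0],0,1],[[-0.3,0,0],0,1],[[-0.3,0,0],0,1],[[-0.3,0,0],0,1]])

```text
time_s: 9.8
eef_pos: [480.5, -335.6, 91.5]
tool_rot: [[-0.147, 0.989, -0.0], [0.989, 0.147, 0.0], [0.0, -0.0, -1.0]]
force: [-0.5, 3.4, 1.5]
finger_gap: 0.5
grasp_force: 1.9
```

Click 2 is done and the finger is in contact again. The third crest should be near y≈-342.2.

apply_moves(increments=[[[-0.1,0,0],0,1],[[-0.2,0,0],0,1],[[-0.3,0,0],0,1],[[-0.3,0,0],0,1]])

```text
time_s: 10.2
eef_pos: [481.0, -338.8, 91.4]
tool_rot: [[-0.146, 0.989, -0.0], [0.989, 0.146, 0.0], [0.0, -0.0, -1.0]]
force: [-0.6, 3.5, 1.4]
finger_gap: 0.4
grasp_force: 1.9
```

apply_moves(increments=[[[-0.1,0,0],0,1],[[-0.2,0,0],0,1],[[-0.2,0,0],0,1]])

```text
time_s: 10.5
eef_pos: [481.3, -341.2, 91.5]
tool_rot: [[-0.146, 0.989, 0.0], [0.989, 0.146, -0.0], [-0.0, -0.0, -1.0]]
force: [0.6, 1.9, -0.8]
finger_gap: 0.4
grasp_force: 0.7
```

apply_moves(increments=[[[-0.1,0,0],0,1],[[-0.15,0,0],0,1],[[-0.15,0,0],0,1],[[-0.15,0,0],0,1]])

```text
time_s: 10.9
eef_pos: [481.4, -342.6, 91.6]
tool_rot: [[-0.146, 0.989, 0.0], [0.989, 0.146, -0.001], [-0.0, -0.0, -1.0]]
force: [-0.1, 0.1, 0.1]
finger_gap: 0.5
grasp_force: 0.0
```

apply_moves(increments=[[[-0.1,0,0],0,1],[[-0.2,0,0],0,1],[[-0.2,0,0],0,1],[[-0.2,0,0],0,1],[[-0.2,0,0],0,1]])

```text
time_s: 11.4
eef_pos: [481.8, -344.3, 91.5]
tool_rot: [[-0.146, 0.989, -0.0], [0.989, 0.146, -0.0], [-0.0, -0.0, -1.0]]
force: [-0.1, 0.5, -1.4]
finger_gap: 0.6
grasp_force: 0.0
```

apply_moves(increments=[[[0.5,0,0],0,1],[[1.0,0,-0.5],0,1],[[1.0,0,-3],0,1],[[1,0,-6],0,1],[[1,0,-9],0,1],[[1,0,-12],0,1],[[-2.5,0,-13],0,1],[[-6.5,0,-13],0,1],[[-10.5,0,-13],0,1],[[-10.5,0,-13],0,1],[[-10.5,0,-13],0,1],[[-10.5,0,-13],0,1]])

```text
time_s: 12.6
eef_pos: [497.3, -447.1, 221.5]
tool_rot: [[-0.147, 0.989, -0.0], [0.989, 0.147, 0.001], [0.001, 0.0, -1.0]]
force: [-0.5, 0.6, 0.5]
finger_gap: 0.0
grasp_force: 0.0
```

```bash
python3 - <<'E'
from h import *
s=robot.sense();im=snap('wrist','w3.png');print(s['eef_pos'],np.asarray(s['tool_rot']).round(5).tolist())
a=im[90:290,200:460,::-1];cv2.imwrite('pics/w3c.png',cv2.resize(a,(780,600),interpolation=cv2.INTER_CUBIC))
E
```

```text
[ 497.30840855 -447.05117241  221.48751696] [[-0.14705, 0.98913, -9e-05], [0.98913, 0.14705, 0.00066], [0.00066, 1e-05, -1.0]]
```

View pics/w3c.png

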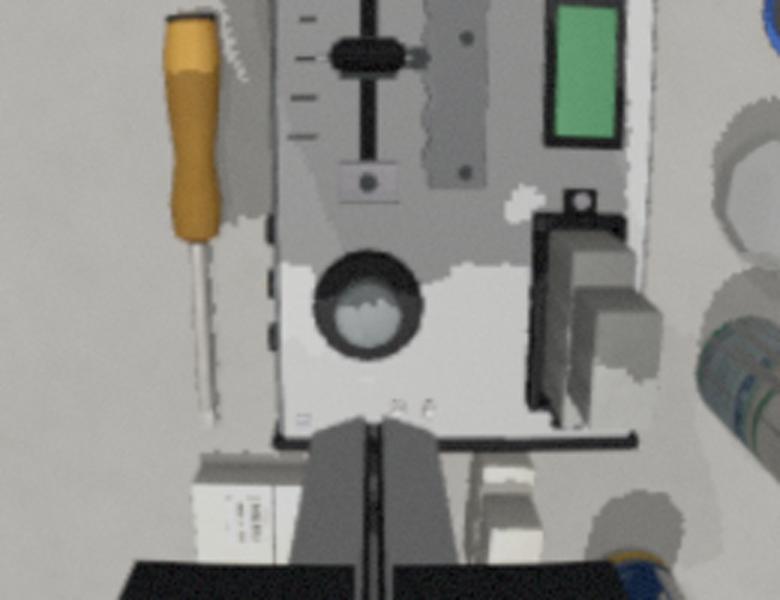

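The pointer is on stroke 3, at (305,58), with strokes 4 and 5 below it, so the lever sits in the third notch. The key top is at (368,312).

```bash
python3 - <<'E'
from h import *
c=robot.get_calibration('wrist');H=np.asarray(c['hand_eye'])
Rt=np.array([[-.14705,.98913,0],[.98913,.14705,.00066],[.00066,0,-1]]);t=np.array([497.3,-447.05,221.5])
for n,u,z in(('key',(368,312),82),('collar',(368,305),72),('stroke3',(305,58),60)):
    v=np.array([200+(u[0]+.5)/3-.5-c['cx'],90+(u[1]+.5)/3-.5-c['cy']]);r=np.hypot(*v);th=r/c['fx']
    d=Rt@H[:3,:3]@np.r_[np.sin(th)*v/r,np.cos(th)];o=Rt@H[:3,3]+t
    X=o+d*(z-o[2])/d[2];print(n,X,(Rt.T@(X-t)/10).round(2))
E
```

```text
key [ 495.89159308 -449.61787039   82.        ] [-0.24 -0.18 13.95]
collar [ 495.8373784  -449.66425464   72.        ] [-0.25 -0.18 14.95]
stroke3 [ 461.32240129 -367.45503731   60.        ] [ 8.39 -2.39 16.16]
```

apply_moves(increments=[[[-0.25,-0.2,3],0,1],[[-0.25,-0.2,7],0,1],[[-0.25,-0.2,10],0,1],[[-0.25,-0.2,12],0,1],[[-0.25,-0.2,12.5],0,1],[[-0.25,-0.2,12.5],0,1],[[-0.25,-0.2,12.5],0,1]])

```text
time_s: 13.35
eef_pos: [496.2, -451.0, 97.9]
tool_rot: [[-0.147, 0.989, 0.001], [0.989, 0.147, -0.001], [-0.001, 0.001, -1.0]]
force: [0.1, -0.4, 0.0]
finger_gap: 0.4
grasp_force: 0.0
```

apply_moves(increments=[[[0,0,0.2],0,1],[[0,0,0.4],0,1],[[0,0,0.6],0,1],[[0,0,0.7],0,1],[[0,0,0.7],0,1]])

```text
time_s: 13.85
eef_pos: [495.9, -451.1, 89.6]
tool_rot: [[-0.146, 0.989, 0.001], [0.989, 0.146, -0.0], [-0.0, 0.0, -1.0]]
force: [2.1, 0.6, 2.8]
finger_gap: 0.7
grasp_force: 1.4
```

Contact is at 2.8 N, about halfway down. I'll press on gently to the bottom.

apply_moves(increments=[[[0,0,0.1],0,1],[[0,0,0.2],0,1],[[0,0,0.25],0,1],[[0,0,0.25],0,1],[[0,0,0.25],0,1]])

```text
time_s: 14.35
eef_pos: [495.8, -451.1, 87.3]
tool_rot: [[-0.146, 0.989, 0.001], [0.989, 0.146, -0.0], [-0.0, 0.001, -1.0]]
force: [2.4, -0.1, 6.4]
finger_gap: 0.6
grasp_force: 3.3
```

apply_moves(increments=[[[0,0,0.1],0,1],[[0,0,0.15],0,1],[[0,0,0.15],0,1],[[0,0,0.15],0,1]])

```text
time_s: 14.75
eef_pos: [495.9, -451.2, 86.9]
tool_rot: [[-0.146, 0.989, 0.001], [0.989, 0.146, -0.0], [-0.0, 0.001, -1.0]]
force: [-1.2, 6.0, 23.2]
finger_gap: 0.6
grasp_force: 11.6
```

The key is bottomed: it stopped moving at z=86.9 and the force climbed to 23 N. I'll raise the tool.

apply_moves(increments=[[[0,0,-0.3],0,1],[[0,0,-0.8],0,1],[[0,0,-1.5],0,1],[[0,0,-4],0,1],[[0,0,-8],0,1],[[0,0,-12],0,1],[[0,0,-13.5],0,1],[[0,0,-13.5],0,1],[[0,0,-13.5],0,1]])

```text
time_s: 15.65
eef_pos: [495.3, -450.4, 219.7]
tool_rot: [[-0.147, 0.989, -0.001], [0.989, 0.147, 0.001], [0.001, -0.001, -1.0]]
force: [0.2, 0.1, 0.0]
finger_gap: 0.5
grasp_force: 0.0
```

```bash
python3 - <<'E'
from h import *
im=snap('wrist','w4.png')
a=im[90:290,200:460,::-1];cv2.imwrite('pics/w4c.png',cv2.resize(a,(780,600),interpolation=cv2.INTER_CUBIC))
E
```

```text
(no output)
```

View pics/w4c.png

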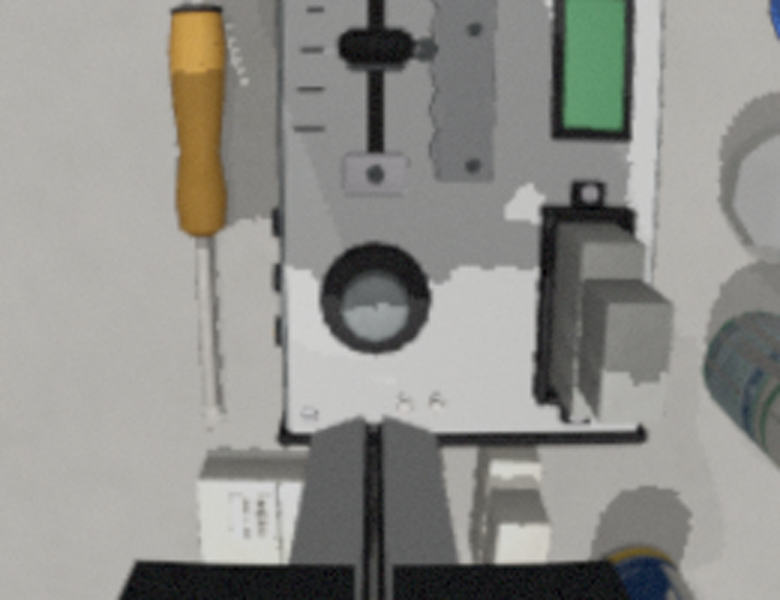

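The lever is still on stroke 3 (312,48), the key is up at (376,305), and the relay is seated. I'm handing in.

```bash
python3 -c "
from cell import robot
print(robot.sign_off())"
```

```text
the job is handed in; nothing more can be done
None
```

The lever sits in the third notch, the test key was pressed to the bottom once and sprang back up, and the relay is still seated. I handed the job in at about 16 s; no verdict came back.

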